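# Free a canister cap of unknown thread hand and hold it lifted off

### The job

Swing the hasp on the refill canister off its catch and wide open, about a quarter turn, clear of the cap. The cap may have a right-hand or a left-hand thread and nothing outside shows which: find out by trying, loosen it the way it goes and lift it straight up. Finish while still holding the cap in the gripper, upright and still, at least 6 cm above the neck's rim; do not put it down or let go, and leave the other things on the desk where they are.

Things in the scene. Friction and masses are not known exactly. Their poses are not given: they have to be found in the camera images.
- canister: Bare aluminium refill canister, immovable. Origin on the desk under its axis, z up. Steel base plate 90 (x) x 150 (y) x 10 mm. Round neck 58 mm across, rim 85 mm above the desk. Slim hasp post (13 mm thick, 126 mm tall) at y = +62 mm, slim catch pin (11 mm thick, 124 mm tall) at y = -52 mm, both at x = 0.
- neck_rim (a point): Centre of the neck's rim, 85 mm above the desk, where the skirt sits. Thread: turned the wrong way the cap meets a hard stop 0.2 to 0.3 rad from parallel; the right way it runs easily to a hard stop 0.96 rad (55 deg) from parallel; it lifts straight off at this stop or up to 0.15 rad before it. The right way differs between starts. Turning does not raise it; locked it has 3 mm of vertical play.
- hasp_pivot (a point): Pivot of the hasp (vertical hinge axis) on top of the post, 120 mm above the desk, at canister (0, +62) mm. The hasp is a flat steel bar, 16 mm wide, 4 mm thick, about 130 mm long, its top 122 mm above the desk.
- hasp (a joint): Upright hinge of the hasp, rad; stays where left (friction 0.04 N m). 0: bar lies over the cap along the canister's -y from the pivot, hooked round the catch pin. Grows clockwise seen from above, the knob going from the pivot's -y side to its -x side; hard stop at 1.75. Over 1.3 the bar is clear of the cap.
- hasp_knob (a point): Middle of the upright round black knob on the hasp (14 mm diameter, from 122 to 150 mm above the desk), 90 mm from the pivot; this point is 137 mm above the desk. It moves with the hasp and can be pinched from above or pushed.
- cap: Loose grey plastic cap, 100 g: ribbed grip 48 mm in diameter, over a skirt 52 mm across and 6 mm high; 30 mm tall in all; low rib on top along its y. Origin: centre of the skirt's underside. Below it a stem reaches 22 mm into the neck with two lugs, 38 mm across along the cap's y, for a short bayonet thread. Closed: its axes parallel to the canister's within 0.1 rad.
- cap_grip (a point): On the cap's axis 18 mm above its underside: height for the middle of a grasp across the 48 mm ribbed side from above.
- usb_stick: Bystander: usb stick, 18x56x8 mm, lying on the desk beside the canister. Leave alone.
- bit_block: Bystander: block of screw bits, 26x90x29 mm, standing on the desk beside the canister. Leave alone.
- screw_jar: Bystander: screw jar with ribbed lid, 54x54x66 mm, standing on the desk near the canister. Leave alone.
- heatsink: Bystander: black heat sink, 40x40x22 mm. Leave alone.
- tape_measure: Bystander: pocket tape measure, 36x69x62 mm. Leave alone.
- divider_tray: Bystander: clear divided tray, 95x119x35 mm. Leave alone.
Things that resemble listed ones, but are neither listed nor needed, are in the scene too. Leave any brown, orange or turquoise look-alike of the cap alone.

How it is judged (in metres and radians):
On the way, in this order (a step that is already met when the one before it is completed fails the run):
1. the hasp is swung off the catch and clear of the cap (value of joint hasp above 1.1 rad), for 0.2 s.
2. the cap is turned loose (angle between the x axis of cap and the x axis of canister, either way round above 0.6 rad), for 0.1 s.
At the end, for the whole second after the job is handed in: The hasp is open by more than 1.0 rad; the gripper holds the cap (over 1 N), still (under 0.05 m/s), upright within 0.4 rad, its underside more than 45 mm above the neck's rim (so its lugs are 23 mm clear), and the canister no longer touches it (value of joint hasp above 1 rad and z of cap in the frame of canister above 0.13 m and angle between cap's own z axis and vertical below 0.4 rad and contact force between cap and the fingers above 1 N and contact force between cap and canister below 0.1 N and linear speed of cap below 0.05 m/s); the arm keeps its last pose, push and grip.
It fails at once if a bystander on the desk was moved by more than 30 mm (distance of any of usb_stick, bit_block, screw_jar, heatsink, tape_measure, divider_tray from where it was at the start of the episode above 0.03 m).
It also fails if it takes over 56 s, if anything falls off the work surface, if the arm or the gripper's body presses on something with over 40 N, if the wrist force passes 120 N, or if a joint passes its speed limit or range.

### The arm

A 6-joint arm with a two-finger parallel gripper is mounted at the origin on a cart in front of the work surface, level with it; the furniture and walls round the work are solid. World frame = base frame: x ahead of the robot, y to its left, z up, the work surface at z = 0. Lengths are in mm, angles in rad, forces in N, time in s.
With the tool pointing down it reaches from about 250 to 800 mm from the base axis. Payload 8.5 kg.
Tool frame: the origin (TCP) lies at the very end of the fingers, on their centre line; the grasp point (between the pads) lies behind it (env.grip_point_offset is the x of the grasp point in the tool frame, in mm); x points along the fingers, y is the direction in which the jaws open and shut, and the axes are right-handed (so a half turn about x gives the same grasp; the last joint's range is limited). The gripper opens to 85 mm and grips with 20 to 120 N. Pads are 22 mm wide; open, the fingers measure 114 mm over their backs; the gripper's body (76 mm by 85 mm) begins 54 mm behind the grasp point. The pads swing forward as they close: fully open they stand 13 mm farther back than shut.
Start: joints at [-1.196, 0.238, -0.013, 1.319, 0, 1.571], TCP at [192.177, -488.515, 231.276] pointing down, gripper open.
Joint ranges: [-2.66, 2.66], [-1.03, 1.9], [-1.14, 1.46], [-1.82, 2.27], [-1.45, 1.34], [-3.14, 3.14]. Speed limits (rad/s): [2.22, 2.22, 2.79, 3.14, 3.14, 3.14].

### API

Orientations are given as a rotation vector (axis times angle).
In Python, from cell import readout, eyes, env gives the robot as it stands.
- The arm moves only by the tool apply_moves, never from a script. Its argument "increments" is one flat list of numbers, 7 for each row, row after row: the shift along the tool's x, y, z in m, then the turn, a rotation vector about the tool's x, y, z in rad, then the opening, from 0 (shut) to 1 (fully open). A call has 1 to 20 rows; each row is the pose to reach, as a shift and turn from the pose measured when the call began, along the tool's axes at that moment; what a row does not reach only later rows make up. A row lasts 1/12 s, in which the tool goes at most 41.7 mm and 7.16 degrees, less where a joint would pass 70% of its speed; a pose out of reach is approached as far as the arm can. A call with a gripper value outside its range is refused whole. The fingers move at their own pace and stop on an object; "newtons" is the grip in N (left out, the last holds). Time passes only in rows, so rows that repeat a pose let the fingers close. It gives the time, the measured TCP pose, the force and the opening at its end, in the units of the state.
- readout.state(): the state, without advancing time (a new reading comes with each control period).
- eyes.grab_frame(name): name is "side" or "top" or "wrist"; returns a dict with "frame" (420x560x3 uint8, red, green, blue), "depth" (420x560 float32, mm along the optical axis (not along the pixel's ray), 0 where there is no reading), "vertical_fov" (degrees; the focal length in pixels is half the picture's height over the tangent of half this angle, whatever the lens; pixels are square), "cx", "cy" (the principal point, pixels), "eye" and "orientation" of the camera in the world. Camera axes: x right, y down, z forward; pixel columns grow to the right and rows downward; lengths in mm; the calibration is good to about 2 mm. A picture is of the moment at which its call begins.
- env.close_job(): hands the job in, once; it reports no verdict.
The state is a dict: "time_s": time; "joints": joint angles; "joint_velocities": joint speeds; "joint_torque": joint torques, N m; "eef_pos": TCP position; "tool_rot": TCP orientation; "wrist_force": force on the tool from outside, world axes, zero at the start; "moment": the same for the moment, N m; "opening": opening from 0.0 (shut) to 1.0 (fully open).
Only numpy, scipy, OpenCV 4.12 (cv2) and the standard library are available. Lean on these libraries where they do the work, as an engineer would, in place of code of your own. Each camera call takes 0.05 s, during which the arm holds its last target. There are 200 camera calls.

## Working session

There is one attempt and no reset: what is moved stays moved. The work goes in short steps, Python scripts to look and compute and a tool call to move; the robot and the scene stay as the last step left them, time stands still between calls to the robot, and variables do not carry over. Pictures are saved under pics/ and viewed, about 8 in all and at most 12, crops included, and the job is handed in when it is done.

Besides the shell and the picture viewer there is one more tool, called as a command line: name --argument value ..., lists and objects as JSON in quotes. apply_moves: Moves the arm, as the interface text tells. Its arguments: {"type":"object","properties":{"increments":{"type":"array"},"newtons":{"type":"number"}},"required":["increments"]}

```bash
mkdir -p pics; ls; cat > h.py <<'E'
import numpy as np, cv2
from scipy.spatial.transform import Rotation as R
from cell import readout, eyes, env
def grab(n):
    g=eyes.grab_frame(n); f=210/np.tan(np.radians(g['vertical_fov'])/2)
    o=np.array(g['orientation'],float); M=o if o.shape==(3,3) else R.from_rotvec(o).as_matrix()
    return g,f,M
def ray(c,u,v):
    g,f,M=c; return np.array(g['eye'],float), M@np.array([(u-g['cx'])/f,(v-g['cy'])/f,1])
def onz(c,u,v,z):
    e,d=ray(c,u,v); return e+d*(z-e[2])/d[2]
def cloud(c):
    g,f,M=c; D=g['depth']; v,u=np.mgrid[:420,:560]
    P=np.stack([(u-g['cx'])/f*D,(v-g['cy'])/f*D,D],-1)
    return P@M.T+np.array(g['eye'])
def tool():
    s=readout.state(); return np.array(s['eef_pos']),R.from_rotvec(s['tool_rot'])
E
python3 - <<'E'
from h import *
for n in ('top','side'):
    c=grab(n); g=c[0]; np.savez('%s0.npz'%n,**{k:np.array(v) for k,v in g.items()})
    cv2.imwrite(f'pics/{n}0.png',g['frame'][...,::-1]); print(n,g['eye'],g['orientation'],g['vertical_fov'],g['cx'],g['cy'])
print(readout.state(),env.grip_point_offset)
E
```

```text
pics
top [ 401.23804419  -34.40557468 1193.27692346] [-2.10893869  2.14317916 -0.15570487] 43.98780622444395 284.82647118580365 209.046014972673
side [ 280.68957778 1036.38812108  734.91248008] [-0.35843173  2.59224332 -1.51852895] 42.48334713731622 277.37534883059305 206.12893850073755
{'time_s': 0.1, 'joints': array([-1.19600663e+00,  2.38741568e-01, -1.41775109e-02,  1.31919876e+00,
       -5.54258383e-06,  1.57084084e+00]), 'joint_velocities': array([-0.0018939 , -0.00038477,  0.00242418,  0.00051811,  0.00077826,
        0.00077828]), 'joint_torque': array([-1.18881308e-04, -5.39720249e+01,  3.46999454e+01,  1.34587014e-02,
        2.97195731e-05, -2.09454726e-05]), 'eef_pos': array([ 192.05080782, -488.2068915 ,  230.72806727]), 'tool_rot': array([ 2.01684473,  0.38376766, -2.01736142]), 'wrist_force': array([ 0.79211027, -0.91336893,  0.35531545]), 'moment': array([ 0.05853733, -0.04356198,  0.03497593]), 'opening': 0.9986718478382155} -18.700000000000003
```

View pics/top0.png

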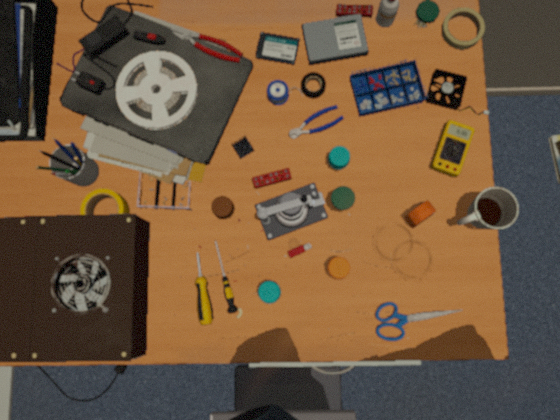

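View pics/side0.png

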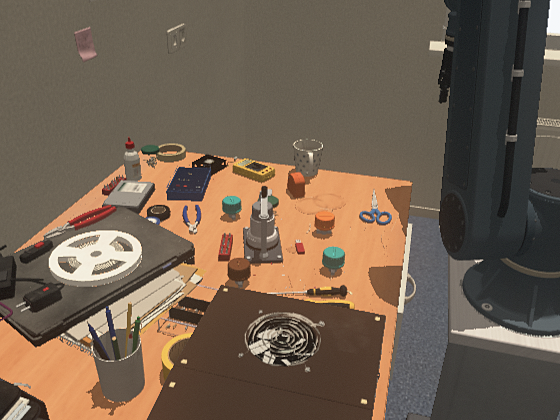

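The top view shows the canister at about (291,210) and the side view shows it at about (264,235). The bit block is at (271,178), the USB stick at (300,250) and the green screw jar at (341,198). I'll zoom in to tell the pivot end from the catch end.

```bash
python3 - <<'E'
from h import *
a=np.load('top0.npz')['frame'][165:265,235:360]; b=np.load('side0.npz')['frame'][175:275,205:330]
im=np.hstack([cv2.resize(x,(400,320),interpolation=cv2.INTER_CUBIC) for x in(a,b)])
im=np.clip(im.astype(float)*1.4,0,255).astype(np.uint8)
cv2.imwrite('pics/c1.png',im[...,::-1])
g=dict(np.load('top0.npz')); M=g['orientation']; c=(g,210/np.tan(np.radians(g['vertical_fov'])/2),R.from_rotvec(M).as_matrix())
P=cloud(c); np.set_printoptions(suppress=True,linewidth=250)
print(P[180:240:3,252:332:3,2].round().astype(int))
for uv in((252,165),(332,165),(252,240),(332,240)):print(uv,onz(c,*uv,0).round(),onz(c,*uv,120).round())
E
```

```text
[[  19   16   20   19   19   25   17   19   16   15   24   13    4    3   -2    6    1    2    2    0   -1    3   -5    3    1    1    3]
 [   2   16   16   24   18   15   22   17    4    2    0   -3   -1   -2    3    0   -2    0    0   -3    7   -2   -2   -2    1   -2    1]
 [  -1   20   15   17   13    5   -3    2    1    0    1    0    0    2    1    0   -1    0    8    6   11    8    0    2    6   -3   -2]
 [  -1   -3    2   -3   -1   -5    4   -1    3    0    1    1    0   -2    2   10   11    9   12   12    9    9    1   -2    1   -2    4]
 [   4   -4    4   -3    0    3    1    1    3   -4    0    2  111  113    8    9    6   11    9   12  123   11   -4    0    3   -3   -1]
 [   0    2   -1    2    0    0    0    0   -1    3    8  114  118  116  116  114   14  150   10  119  127  117  116  122   -1    5   -3]
 [  -1   -1   -3    1    1   -3    4    9    6   35  119  117  113  114  117  116  120  148  150  121  100   13   11  123    1   -1   -1]
 [   0   -4    1   -2    7    9   10   13   10  114  113  115  120  121  121  127  121  148  141  125  123  123  121  122    3    1   
[... 1152 characters left out ...]
 6    9   13   13    8    6   13   10    8 1193   -3   -3    1    1   -1    1    1    4    2]
 [   6   -2    4    0   12   12   10    7    8   14    9   10    8   10   -2   -3   -1   -2    1    1    0    0    0    1    2   -2   -1]
 [  -3    1    0    0    0   10    9   11   11   15    9    7   -2    1   -4    0    2    2   -3    0   -1    4    1    0   -1    1   -2]
 [  -2    0   -2    1   -3    8   12   10    9   -4    1   -2   -1   -3    0   -5    0   -3    2    3    2   -1   -2    1    0    0    1]]
(252, 165) [708.  63.   0.] [677.  54. 120.]
(332, 165) [ 704. -125.    0.] [ 674. -116.  120.]
(252, 240) [530.  64.   0.] [517.  54. 120.]
(332, 240) [ 527. -120.    0.] [ 514. -111.  120.]
```

View pics/c1.png

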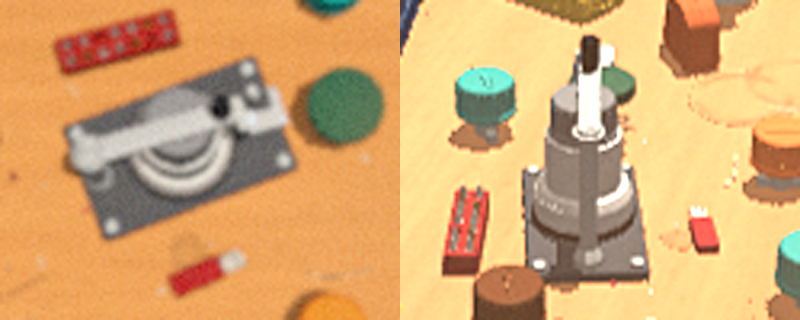

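The crops put the hasp pivot at the left end, about (261,212) in the top view (world +y). The black knob is at about (304,197) near the right, catch-pin end. So the hasp swings towards the robot. Next I'll measure the plate rectangle, knob and pivot.

```bash
python3 - <<'E'
from h import *
np.set_printoptions(suppress=True,precision=2)
def ld(n):
    g=dict(np.load(n+'0.npz')); return (g,210/np.tan(np.radians(g['vertical_fov'])/2),R.from_rotvec(g['orientation']).as_matrix())
t=ld('top'); s=ld('side'); P=cloud(t); hsv=cv2.cvtColor(t[0]['frame'],cv2.COLOR_RGB2HSV)
m=(hsv[...,1]<110)&(t[0]['depth']>0); m[:165]=0;m[250:]=0;m[:,:250]=0;m[:,332:]=0
pl=m&(P[...,2]>4)&(P[...,2]<16)
pl=cv2.morphologyEx(pl.astype(np.uint8),cv2.MORPH_OPEN,np.ones((2,2)))>0
v,u=np.nonzero(pl); w=np.array([onz(t,a,b,10)[:2] for a,b in zip(u,v)]).astype(np.float32)
r=cv2.minAreaRect(w); print('plate',r,len(w)); 
bx=cv2.boxPoints(r); print(bx)
k=m&(P[...,2]>138)&(P[...,2]<156)
k2=(hsv[...,2]<60)&k
for q in(k,k2):
    v,u=np.nonzero(q); print('knob',len(u),u.mean(),v.mean(),onz(t,u.mean(),v.mean(),148),P[q].mean(0))
b=(P[...,2]>117)&(P[...,2]<128)&m; q=P[b][:,:2]; l=cv2.fitLine(q.astype(np.float32),cv2.DIST_HUBER,0,.01,.01).ravel(); print('bar',l,np.degrees(np.arctan2(l[1],l[0])))
d=(q-l[2:])@l[:2]; print(l[2:]+l[:2]*d.min(),l[2:]+l[:2]*d.max())
# side: knob black
Ps=cloud(s); hs=cv2.cvtColor(s[0]['frame'],cv2.COLOR_RGB2HSV)
k=(hs[...,2]<60)&(Ps[...,2]>115)&(Ps[...,2]<160)&(abs(Ps[...,0]-600)<100)&(abs(Ps[...,1]+30)<120)
print('sideknob',k.sum(),Ps[k].mean(0),Ps[k].min(0),Ps[k].max(0))
b=(Ps[...,2]>117)&(Ps[...,2]<126)&(abs(Ps[...,0]-600)<80)&(abs(Ps[...,1]+30)<100)&~k&(hs[...,2]>100)
q=Ps[b][:,:2];l=cv2.fitLine(q.astype(np.float32),cv2.DIST_HUBER,0,.01,.01).ravel();d=(q-l[2:])@l[:2];print(l,l[2:]+l[:2]*d.min(),l[2:]+l[:2]*d.max())
p,T=tool(); print(p,T.as_matrix())
E
```

```text
plate ((567.7860107421875, -37.68153381347656), (140.1555633544922, 147.44808959960938), 20.363779067993164) 1051
[[ 476.43    7.05]
 [ 527.74 -131.18]
 [ 659.14  -82.41]
 [ 607.83   55.82]]
knob 41 303.4634146341463 198.58536585365854 [597.08 -53.71 148.  ] [597.07 -53.71 148.02]
knob 26 303.3076923076923 198.03846153846155 [598.22 -53.41 148.  ] [597.97 -53.39 149.38]
bar [  0.21  -0.98 586.69 -22.06] -77.77655
[572.31  44.29] [602.43 -94.71]
sideknob 34 [594.74 -48.85 136.76] [588.98 -54.35 123.97] [600.61 -41.73 147.61]
[  0.19  -0.98 582.12 -14.74] [570.12  46.12] [597.57 -93.15]
[ 192.05 -488.21  230.73] [[-0.    0.37 -0.93]
 [ 0.   -0.93 -0.37]
 [-1.   -0.    0.  ]]
```

Knob at about (597,-54) and pivot at about (573,37). They're 94 mm apart against the 90 mm given, which agrees well enough. I'll move above the knob with the jaws along the swing direction.

apply_moves --increments '[0.03,-0.255,-0.535,-1.42,0,0,0.4,0.03,-0.255,-0.535,-1.42,0,0,0.4,0.03,-0.255,-0.535,-1.42,0,0,0.4,0.03,-0.255,-0.535,-1.42,0,0,0.4,0.03,-0.255,-0.535,-1.42,0,0,0.4,0.03,-0.255,-0.535,-1.42,0,0,0.4,0.03,-0.255,-0.535,-1.42,0,0,0.4,0.03,-0.255,-0.535,-1.42,0,0,0.4,0.03,-0.255,-0.535,-1.42,0,0,0.4,0.03,-0.255,-0.535,-1.42,0,0,0.4,0.03,-0.255,-0.535,-1.42,0,0,0.4,0.03,-0.255,-0.535,-1.42,0,0,0.4,0.03,-0.255,-0.535,-1.42,0,0,0.4,0.03,-0.255,-0.535,-1.42,0,0,0.4,0.03,-0.255,-0.535,-1.42,0,0,0.4,0.03,-0.255,-0.535,-1.42,0,0,0.4,0.03,-0.255,-0.535,-1.42,0,0,0.4,0.03,-0.255,-0.535,-1.42,0,0,0.4]'

```text
time_s: 1.6
eef_pos: [595.7, -55.7, 200.8]
tool_rot: [1.043, 1.309, -1.043]
wrist_force: [-0.1, -0.2, 0.4]
opening: 0.398
```

```bash
python3 - <<'E'
from h import *
np.set_printoptions(suppress=True,precision=3)
c=grab('wrist'); g=c[0]; cv2.imwrite('pics/w1.png',g['frame'][...,::-1])
p,T=tool(); print(p,T.as_matrix()); print(readout.state()['joints'],g['eye'],g['vertical_fov'])
P=cloud(c)
hsv=cv2.cvtColor(g['frame'],cv2.COLOR_RGB2HSV)
k=(abs(P[...,2]-149)<4)&(hsv[...,2]<90)&(np.hypot(P[...,0]-597,P[...,1]+54)<25)
print(k.sum(),P[k].mean(0) if k.any() else 0, P[k].min(0),P[k].max(0))
b=(abs(P[...,2]-122)<2.5); q=P[b&(np.hypot(P[...,0]-580,P[...,1])<110)][:,:2];print(len(q))
l=cv2.fitLine(q.astype(np.float32),cv2.DIST_HUBER,0,.01,.01).ravel();d=(q-l[2:])@l[:2];print(l,l[2:]+l[:2]*d.min(),l[2:]+l[:2]*d.max())
E
```

```text
[595.659 -56.024 201.123] [[-0.001  0.975  0.221]
 [ 0.001  0.221 -0.975]
 [-1.    -0.001 -0.001]]
[-0.094  0.376  0.108  1.304  0.001  1.254] [578.823  20.039 344.33 ] 62.543857235035965
384 [598.547 -52.646 149.134] [591.891 -60.248 145.012] [605.38  -46.638 151.466]
4503
[  0.189  -0.982 587.506 -21.666] [574.806  44.494] [601.544 -94.792]
```

View pics/w1.png

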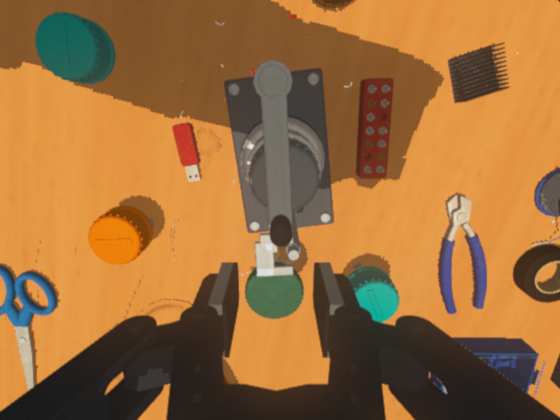

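The wrist view shows the pivot at (272,78), the knob at (281,230) and the catch pin at (292,250). The plate corners are at about (226,84), (322,70), (333,222) and (248,232). The way is clear on the robot's side.

apply_moves --increments '[0.035,0.0035,-0.0025,0,0,0,0.4,0.072,0.0035,-0.0025,0,0,0,0.4,0.072,0.0035,-0.0025,0,0,0,0.4,0.072,0.0035,-0.0025,0,0,0,0.4]'

```text
time_s: 1.98
eef_pos: [596.5, -53.7, 128.6]
tool_rot: [1.044, 1.31, -1.047]
wrist_force: [0.1, -1.1, 1.1]
opening: 0.399
```

```bash
python3 - <<'E'
from h import *
np.set_printoptions(suppress=True,precision=3)
c=grab('wrist'); p,T=tool(); print(p,readout.state()['wrist_force'])
# pose of w1 frame: rebuild from eye shift
g,f,M=c; e1=np.array([578.823,20.039,344.33]); g2=dict(g); g2['eye']=e1; c1=(g2,f,M)
pv=onz(c1,272,78,122); print('pivot',pv,'knob',onz(c1,281,217,150))
C=[onz(c1,*q,10)[:2] for q in((226,84),(322,70),(333,222),(248,232))]; print(np.mean(C,0),[np.linalg.norm(C[i]-C[(i+1)%4]) for i in range(4)]); d=(C[1]-C[2]+C[0]-C[3]); print(d/np.linalg.norm(d), C[1]-C[0],C[2]-C[3])
d/=np.linalg.norm(d); print('centre from pivot',pv[:2]-62*d)
kn=np.array([598.5,-52.6]); v=kn-pv[:2]; print(np.linalg.norm(v))
I=T.as_matrix()
for a in np.arange(.125,1.56,.125):
    r=R.from_euler('z',-a).as_matrix()[:2,:2]@v-v
    print(round(a,3),I.T@np.append(r,0))
E
```

```text
[598.097 -53.691 130.381] [0.806 0.082 1.152]
pivot [572.698  34.105 122.   ] knob [595.305 -41.427 150.   ]
[594.923 -25.918] [np.float64(87.43745319699124), np.float64(145.05976610418335), np.float64(87.79134020398253), np.float64(144.24760769850812)]
[-0.332  0.943] [81.935 30.528] [82.549 29.883]
centre from pivot [593.256 -24.387]
90.4628222409817
0.125 [  0.01 -11.3    0.06]
0.25 [  0.022 -22.52   -1.29 ]
0.375 [  0.035 -33.484  -4.028]
0.5 [  0.049 -44.021  -8.112]
0.625 [  0.064 -53.966 -13.477]
0.75 [  0.08  -63.165 -20.041]
0.875 [  0.097 -71.474 -27.7  ]
1.0 [  0.113 -78.763 -36.335]
1.125 [  0.13  -84.919 -45.812]
1.25 [  0.146 -89.845 -55.982]
1.375 [  0.162 -93.465 -66.688]
1.5 [  0.177 -95.721 -77.76 ]
```

apply_moves --increments '[0,-0.0113,0,0.12,0,0,0.4,0,-0.0225,-0.0013,0.24,0,0,0.4,0,-0.0335,-0.004,0.36,0,0,0.4,0,-0.044,-0.008,0.48,0,0,0.4,0,-0.054,-0.0135,0.6,0,0,0.4,0,-0.063,-0.02,0.72,0,0,0.4,0,-0.0715,-0.0277,0.84,0,0,0.4,0,-0.0788,-0.0363,0.96,0,0,0.4,0,-0.085,-0.0458,1.08,0,0,0.4,0,-0.09,-0.056,1.2,0,0,0.4,0,-0.0935,-0.0667,1.32,0,0,0.4,0,-0.0957,-0.0778,1.44,0,0,0.4,0,-0.0962,-0.0895,1.56,0,0,0.4,0,-0.0962,-0.0895,1.56,0,0,0.4,0,-0.0962,-0.0895,1.56,0,0,0.4]'

```text
time_s: 3.28
eef_pos: [485.8, 12.4, 132.8]
tool_rot: [2.099, 0.25, -2.093]
wrist_force: [-0.6, -1.2, 0.9]
opening: 0.398
```

```bash
python3 - <<'E'
from h import *
c=grab('wrist'); cv2.imwrite('pics/w2.png',c[0]['frame'][...,::-1]); p,T=tool(); print(p,T.as_matrix().round(3),readout.state()['wrist_force'],readout.state()['joints'])
E
```

```text
[485.75007249  12.16210457 132.34337078] [[ 0.002  0.235 -0.972]
 [ 0.001 -0.972 -0.235]
 [-1.    -0.    -0.002]] [0.05238457 0.01482557 0.71863647] [ 2.45283243e-02  2.26688314e-01 -2.92595753e-01  1.04954494e+00
  7.98583917e-04  2.92899755e+00]
```

View pics/w2.png

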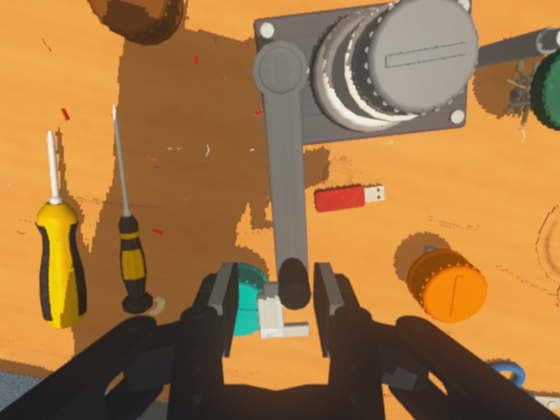

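The wrist view shows the bar swung wide, with the knob at (293,282), the pivot at (280,68) and the cap uncovered at about (422,53), its rib running horizontally. I'll lift and move above the cap.

apply_moves --increments '[-0.04,0,0,0,0,0,0.4,-0.08,0,0,0,0,0,0.4,-0.083,0.061,-0.096,-1.67,0,0,0.95,-0.083,0.061,-0.096,-1.67,0,0,0.95,-0.083,0.061,-0.096,-1.67,0,0,0.95,-0.083,0.061,-0.096,-1.67,0,0,0.95,-0.083,0.061,-0.096,-1.67,0,0,0.95,-0.083,0.061,-0.096,-1.67,0,0,0.95,-0.083,0.061,-0.096,-1.67,0,0,0.95,-0.083,0.061,-0.096,-1.67,0,0,0.95,-0.083,0.061,-0.096,-1.67,0,0,0.95,-0.083,0.061,-0.096,-1.67,0,0,0.95,-0.083,0.061,-0.096,-1.67,0,0,0.95,-0.083,0.061,-0.096,-1.67,0,0,0.95,-0.083,0.061,-0.096,-1.67,0,0,0.95,-0.083,0.061,-0.096,-1.67,0,0,0.95,-0.083,0.061,-0.096,-1.67,0,0,0.95,-0.083,0.061,-0.096,-1.67,0,0,0.95]'

```text
time_s: 4.83
eef_pos: [593.6, -25.4, 216.0]
tool_rot: [0.96, 1.348, -0.956]
wrist_force: [0.2, 0.9, -0.3]
opening: 0.949
```

```bash
python3 - <<'E'
from h import *
np.set_printoptions(suppress=True,precision=3)
p,T=tool(); print(p,T.as_matrix())
for n in('wrist','top','side'):
    c=grab(n); P=cloud(c)
    if n=='wrist': cv2.imwrite('pics/w3.png',c[0]['frame'][...,::-1])
    near=np.hypot(P[...,0]-594,P[...,1]+25)<45
    k=near&(P[...,2]>112.5)&(P[...,2]<119)
    v,u=np.nonzero(k)
    if len(u)<30: print(n,len(u)); continue
    q=P[k][:,:2].astype(np.float32); print(n,len(q),cv2.minEnclosingCircle(q),q.mean(0),P[k][:,2].mean())
    for z in range(80,120,4): print(z,(near&(abs(P[...,2]-z)<2)).sum(),end=' ')
    k=(np.hypot(P[...,0]-590,P[...,1]-5)<150)&(abs(P[...,2]-148.5)<4)&(c[0]['frame'].max(-1)<90)
    print('knob?',k.sum(),np.median(P[k],0) if k.any() else 0)
E
```

```text
[593.551 -25.398 216.006] [[ 0.003  0.944  0.33 ]
 [ 0.001  0.33  -0.944]
 [-1.     0.003  0.   ]]
wrist 3031 ((594.9170532226562, -25.506999969482422), 24.698396682739258) [594.606 -24.318] 115.60958750189519
80 48 84 393 88 163 92 165 96 53 100 60 104 62 108 70 112 286 116 2850 knob? 444 [489.478   6.446 149.14 ]
top 0
side 114 ((598.1429443359375, -33.258853912353516), 34.078548431396484) [591.032 -24.28 ] 113.82390544901138
80 26 84 36 88 22 92 12 96 16 100 14 104 26 108 38 112 126 116 41 knob? 14 [484.362   8.45  146.921]
```

View pics/w3.png

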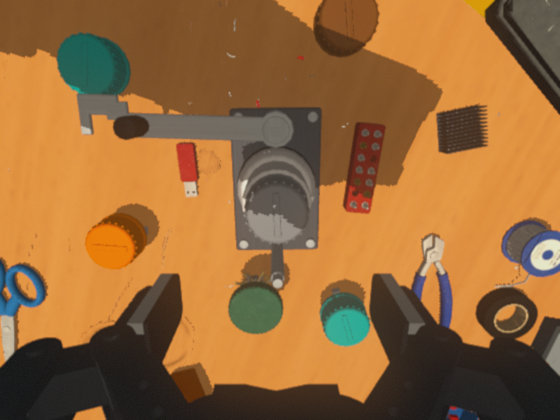

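The wrist view shows the hasp open by about 90° (knob at (130,127)), with the cap centred at about (277,208) and its rib along the canister's y. The measured cap centre is (594.8,-25) at z 115, as expected. I'll descend and grasp.

apply_moves --increments '[0.04,0.0012,0,0,0,0,0.95,0.08,0.0012,0,0,0,0,0.95,0.11,0.0012,0,0,0,0,0.95,0.128,0.0012,0,0,0,0,0.95,0.128,0.0012,0,0,0,0,0.95,0.128,0.0012,0,0,0,0,0.95]'

```text
time_s: 5.48
eef_pos: [594.4, -24.5, 87.4]
tool_rot: [0.96, 1.349, -0.958]
wrist_force: [-0.0, -0.7, 0.2]
opening: 0.948
```

apply_moves --increments '[0,0,0,0,0,0,0.3,0,0,0,0,0,0,0.3,0,0,0,0,0,0,0.3,0,0,0,0,0,0,0.3,0,0,0,0,0,0,0.3,0,0,0,0,0,0,0.3,0,0,0,0,0,0,0.3,0,0,0,0,0,0,0.3,0,0,0,0,0,0,0.3,0,0,0,0,0,0,0.3]' --newtons 50

```text
time_s: 6.32
eef_pos: [595.5, -24.6, 89.5]
tool_rot: [0.961, 1.346, -0.956]
wrist_force: [-1.7, 0.1, 6.4]
opening: 0.543
```

```bash
python3 - <<'E'
from h import *
p,T=tool(); print(p,T.as_matrix().round(3)); s=readout.state(); print(s['wrist_force'],s['moment'],s['opening']*85,s['joints'])
E
```

```text
[595.48982446 -24.60869057  89.52383771] [[ 0.004  0.944  0.329]
 [ 0.001  0.329 -0.944]
 [-1.     0.004  0.001]]
[-1.72626629  0.14005091  6.43478953] [-0.03488279  0.24454762 -0.03847243] 46.19324718161223 [-4.17185480e-02  4.33039711e-01 -9.92798653e-02  1.03458761e+00
  8.09929918e-04  1.19378395e+00]
```

Gripped at 46 mm. I'll try the right-hand loosening direction first: counter-clockwise, which is a negative turn about tool x.

apply_moves --increments '[0,0,0,-0.06,0,0,0.3,0,0,0,-0.12,0,0,0.3,0,0,0,-0.18,0,0,0.3,0,0,0,-0.24,0,0,0.3,0,0,0,-0.3,0,0,0.3,0,0,0,-0.36,0,0,0.3,0,0,0,-0.4,0,0,0.3,0,0,0,-0.4,0,0,0.3]'

```text
time_s: 6.98
eef_pos: [592.9, -24.3, 90.5]
tool_rot: [0.653, 1.471, -0.651]
wrist_force: [-11.6, 1.9, 8.3]
opening: 0.545
```

```bash
python3 - <<'E'
from h import *
p,T=tool(); print(p,T.as_matrix().round(3)); s=readout.state(); print(s['wrist_force'],s['moment'],s['opening']*85,s['joints'])
c=grab('wrist'); f=c[0]['frame']; cv2.imwrite('pics/w4.png',cv2.resize(f[120:360,160:400],(600,600),interpolation=cv2.INTER_CUBIC)[...,::-1])
E
```

```text
[592.92855933 -24.32172721  90.48982854] [[ 0.     0.741  0.671]
 [ 0.002  0.671 -0.741]
 [-1.     0.001 -0.001]]
[-11.5555254    1.85811289   8.34633564] [ 0.4127213   2.50912507 -1.14671292] 46.29614610231429 [-0.0417858   0.43085486 -0.10020675  1.03957119  0.00152637  0.79279891]
```

The moment about z reached -1.15 N m within 0.4 rad, so that is the hard stop and the wrong way: the cap has a left-hand thread. I'll turn it clockwise.

apply_moves --increments '[0,0,0,0.08,0,0,0.3,0,0,0,0.16,0,0,0.3,0,0,0,0.24,0,0,0.3,0,0,0,0.32,0,0,0.3,0,0,0,0.4,0,0,0.3,0,0,0,0.48,0,0,0.3,0,0,0,0.56,0,0,0.3,0,0,0,0.64,0,0,0.3,0,0,0,0.72,0,0,0.3,0,0,0,0.8,0,0,0.3,0,0,0,0.88,0,0,0.3,0,0,0,0.94,0,0,0.3,0,0,0,0.94,0,0,0.3]'

```text
time_s: 8.12
eef_pos: [593.4, -24.3, 91.4]
tool_rot: [1.363, 1.103, -1.359]
wrist_force: [0.5, -0.7, -0.9]
opening: 0.543
```

```bash
python3 - <<'E'
from h import *
p,T=tool(); print(p,T.as_matrix().round(3)); s=readout.state(); print(s['wrist_force'],s['moment'],s['opening']*85,s['joints'])
c=grab('wrist'); f=c[0]['frame']; cv2.imwrite('pics/w5.png',f[...,::-1])
E
```

```text
[593.39784078 -24.32199277  91.39457385] [[ 0.002  0.978 -0.207]
 [ 0.001 -0.207 -0.978]
 [-1.     0.001 -0.002]]
[ 0.47919119 -0.69307997 -0.90502036] [-0.00910451  0.02311436 -0.01798457] 46.151120906893546 [-4.17350366e-02  4.29868886e-01 -9.93061059e-02  1.04001196e+00
  1.49112856e-03  1.73734380e+00]
```

View pics/w5.png

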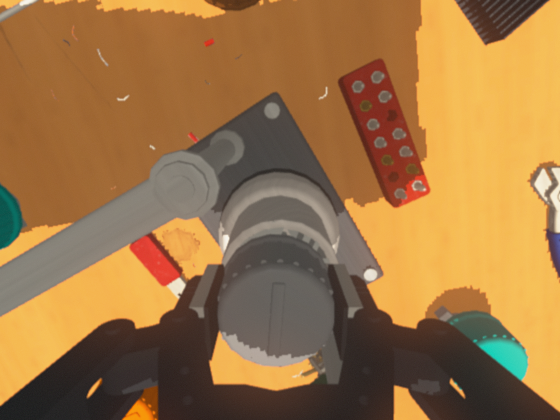

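The moment is near zero, so the cap runs freely this way. The rib at (278,325) is still aligned with the jaws, so there has been hardly any slip. I'll continue to the stop.

apply_moves --increments '[0,0,0,0.07,0,0,0.3,0,0,0,0.14,0,0,0.3,0,0,0,0.21,0,0,0.3,0,0,0,0.28,0,0,0.3,0,0,0,0.34,0,0,0.3,0,0,0,0.4,0,0,0.3,0,0,0,0.4,0,0,0.3]'

```text
time_s: 8.75
eef_pos: [595.6, -25.3, 92.1]
tool_rot: [1.643, 0.856, -1.634]
wrist_force: [7.0, -4.8, -5.2]
opening: 0.539
```

```bash
python3 - <<'E'
from h import *
p,T=tool(); M=T.as_matrix(); print(p,'angle from canister x',np.radians(19.4)-np.arctan2(M[1,1],M[0,1])); s=readout.state(); print(s['wrist_force'],s['moment'],s['opening']*85,s['joints'])
E
```

```text
[595.62976011 -25.34343741  92.14607593] angle from canister x 0.9437905587109316
[ 6.96409967 -4.75539206 -5.17005384] [-1.0420247  -1.50210188  0.67982451] 45.79586302765686 [-4.23239544e-02  4.29763956e-01 -9.73837819e-02  1.03762830e+00
 -3.87420424e-04  2.13366025e+00]
```

The stop is met at about 0.94 rad (moment +0.68 N m). I'll ease back slightly and lift a little to test.

apply_moves --increments '[0,0,0,-0.04,0,0,0.3,0,0,0,-0.04,0,0,0.3,-0.004,0,0,-0.04,0,0,0.3,-0.008,0,0,-0.04,0,0,0.3,-0.012,0,0,-0.04,0,0,0.3,-0.012,0,0,-0.04,0,0,0.3]'

```text
time_s: 9.25
eef_pos: [595.9, -25.2, 105.4]
tool_rot: [1.617, 0.882, -1.605]
wrist_force: [-0.5, 2.9, 0.1]
opening: 0.54
```

apply_moves --increments '[-0.01,0,0,0,0,0,0.3,-0.02,0,0,0,0,0,0.3,-0.03,0,0,0,0,0,0.3,-0.045,0,0,0,0,0,0.3,-0.06,0,0,0,0,0,0.3,-0.075,0,0,0,0,0,0.3,-0.085,0,0,0,0,0,0.3,-0.085,0,0,0,0,0,0.3,-0.085,0,0,0,0,0,0.3,-0.085,0,0,0,0,0,0.3]'

```text
time_s: 10.08
eef_pos: [595.0, -25.1, 189.8]
tool_rot: [1.616, 0.883, -1.606]
wrist_force: [0.1, 0.7, -1.6]
opening: 0.548
```

```bash
python3 - <<'E'
from h import *
s=readout.state(); print(s['eef_pos'],s['wrist_force'],s['opening']*85,abs(s['joint_velocities']).max())
c=grab('side'); f=c[0]['frame'][110:290,170:390]
w=grab('wrist')[0]['frame']
im=np.hstack([cv2.resize(f,(400,327),interpolation=cv2.INTER_CUBIC),cv2.resize(w,(400,327))]); cv2.imwrite('pics/f1.png',im[...,::-1])
P=cloud(c); k=np.hypot(P[...,0]-595,P[...,1]+25)<28; h=np.histogram(P[k][:,2],bins=range(60,260,10)); print(list(zip(h[1],h[0])))
E
```

```text
[595.00227784 -25.14247278 189.84109479] [ 0.09914679  0.71135491 -1.58442314] 46.57247000129211 0.00856988499419312
[(np.int64(60), np.int64(45)), (np.int64(70), np.int64(53)), (np.int64(80), np.int64(84)), (np.int64(90), np.int64(0)), (np.int64(100), np.int64(0)), (np.int64(110), np.int64(0)), (np.int64(120), np.int64(0)), (np.int64(130), np.int64(0)), (np.int64(140), np.int64(0)), (np.int64(150), np.int64(0)), (np.int64(160), np.int64(48)), (np.int64(170), np.int64(20)), (np.int64(180), np.int64(44)), (np.int64(190), np.int64(56)), (np.int64(200), np.int64(66)), (np.int64(210), np.int64(137)), (np.int64(220), np.int64(38)), (np.int64(230), np.int64(33)), (np.int64(240), np.int64(33))]
```

View pics/f1.png

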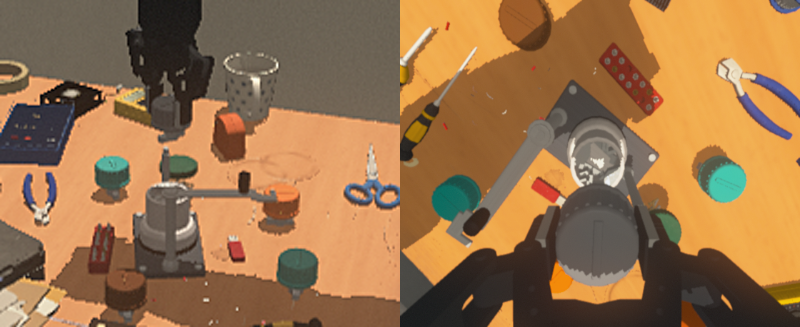

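The cap is off. In the left panel it hangs upright in the gripper at (168,118), with the empty neck at (165,195) below it and the hasp open. The depth shows the stem from about 160 mm and the skirt at about 183 mm, against the rim at 85 mm. I'll hand in.

```bash
python3 -c "
from h import *
print(env.close_job()); s=readout.state(); print(s['time_s'],s['eef_pos'],s['opening'])"
```

```text
the job is handed in; nothing more can be done
None
the job is handed in; nothing more can be done
```

The cap is off the canister and I handed the job in with the gripper still holding it; the hand-in gave no verdict.

- **Hasp:** I swung it about a quarter turn (roughly 1.5 rad) by its knob, clear of the cap.
- **Thread:** turning counter-clockwise met a hard stop (1.15 N m within 0.4 rad). Clockwise it ran freely to a stop at about 0.94 rad, so it is a left-hand thread.
- **Lift:** the cap came up with almost no pull. The last side view showed its underside at about 183 mm, roughly 98 mm above the rim, and its stem well clear of the neck.
- **Last checks:** the cap was upright and still, gripped at 50 N, about 10 s into the run. The bystanders in view looked undisturbed, but I did not measure their positions.
- **Disagreements:** the plate fit from the top view was poor (140 × 147 mm instead of 90 × 150 mm), so I used the wrist view's canister and cap centres, which agreed with each other. The gripper read 46 mm across the 48 mm cap. After hand-in the state could no longer be read.

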